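# Shift the polishing drive into third

### The arm

A 6-joint arm with a two-finger parallel gripper is mounted at the origin on a cart in front of the work surface, level with it; the furniture and walls round the work are solid. World frame = base frame: x ahead of the robot, y to its left, z up, the work surface at z = 0. Lengths are in m, angles in rad, forces in N, time in s.
With the tool pointing down it reaches from about 0.3 to 0.85 m from the base axis. Payload 5.4 kg.
Tool frame: the origin (TCP) lies midway between the tips of the shut fingers; the grasp point (between the pads) lies 19 mm behind it; z points along the fingers, x is the direction in which the jaws open and shut, and the axes are right-handed (so a half turn about z gives the same grasp; the last joint's range is limited). The gripper opens to 85 mm and grips with 20 to 120 N. Pads are 22 mm wide; open, the fingers measure 114 mm over their backs; the gripper's body (76 mm by 85 mm) begins 54 mm behind the grasp point. The pads swing forward as they close: fully open they stand 13 mm farther back than shut.
Start: joints at [-1.555, 0.158, 1.597, -0, 1.386, -0.21], TCP at [0.129, -0.56, 0.231] pointing down, gripper open.
Joint ranges: [-2.91, 2.91], [-0.94, 2.29], [0.18, 2.7], [-1.29, 4.43], [0.17, 2.64], [-3, 3]. Speed limits (rad/s): [2.57, 2.57, 3.14, 3.14, 3.14, 3.14].

### API

Orientations are given as a 3x3 rotation matrix whose columns are the frame's x, y, z axes.
In Python, from workcell import r gives the robot as it stands.
- The arm moves only by the tool arm_command, never from a script. Its argument "plan" is a list of rows, each an object of numbers: "x", "y", "z": the shift along the world's x, y, z in m; "ax", "ay", "az": the turn, a rotation vector about the world's x, y, z in rad. A call has exactly 10 rows; each row is the pose to reach, as a shift and turn from the pose commanded when the call began; what a row does not reach only later rows make up. A row lasts 1/10 s, in which the tool goes at most 50 mm and 8.59 degrees, less where a joint would pass 70% of its speed; a pose out of reach is approached as far as the arm can. A call with a gripper value outside its range is refused whole. "gripper" is the opening, from -1 (shut) to 1 (fully open), so that 0 is half open, set as the call begins (left out, the last holds). The fingers move at their own pace and stop on an object; the grip force is fixed at half the most. Time passes only in rows, so rows that repeat a pose let the fingers close, or fill a call up. It gives the time, the measured TCP pose, the force and the opening at its end, in the units of the state.
- r.sense(): the state, without advancing time (a new reading comes with each control period).
- r.read_camera(name): name is "scene" or "side" or "wrist"; returns a dict with "image" (384x512x3 uint8, red, green, blue), "depth" (384x512 float32, m along the optical axis (not along the pixel's ray), 0 where there is no reading), "fx", "fy", "cx", "cy" (pixels), "dist" ([k1, k2, p1, p2, k3] as OpenCV has them; the pictures are not rectified), "world_to_cam" (4x4, takes a point from world to camera coordinates). Camera axes: x right, y down, z forward; pixel columns grow to the right and rows downward; lengths in m; the calibration is good to about 2 mm. A picture is of the moment at which its call begins.
- r.hand_in(): hands the job in, once; it reports no verdict.
The state is a dict: "clock": time; "q": joint angles; "joint_vel": joint speeds; "joint_efforts": joint torques, N m; "ee_pos": TCP position; "tcp_rot": TCP orientation; "force": force on the tool from outside, world axes, zero at the start; "wrist_torque": the same for the moment, N m; "finger_gap": finger opening in m.
Only numpy, scipy, OpenCV 4.12 (cv2) and the standard library are available. Lean on these libraries where they do the work, as an engineer would, in place of code of your own. Each camera call takes 0.05 s, during which the arm holds its last target.

### The job

The grey polishing drive's gear lever has been left somewhere in the left-hand lane of its H-shaped gate. Change it to third, the far right slot (three dots): push the lever to the middle crossing, across to the right, then away from you until it is fully home, without going into fourth (near right) on the way. Only push the knob with the fingers, never pinch it, and leave the loose things round the drive where they are; finish clear of the lever.

Things in the scene. Friction and masses are not known exactly. Their poses are not given: they have to be found in the camera images.
- gear_unit: Grey cast drive fixed on the desk: foot 150 (x) x 126 (y) mm, steel gate plate 112 x 102 mm on top; motor on its left to y = +101 mm, polishing wheel on its right to y = -105 mm, both below 80 mm. Origin: middle of its underside; x to the far side, y left, z up; turned up to 0.55 rad. The tall key mill right of it (world x 0.46 to 0.80, y -0.18 to +0.10 m, 0.42 m high) is solid: go round it.
- gate_center (a point): Middle of the H on the plate's top, 87 mm up; axes as the unit. Lanes along x at y = +15 mm (left) and -15 mm (right), joined by a crossing 18 mm wide at x = 0. Slots 1 far left (+x,+y), 2 near left, 3 far right (+x,-y), 4 near right have 1 to 4 black dots. Steel tongues with rounded tips keep the stick from moving across except near x = 0.
- knob (a point): Middle of the lever's knob: black block, 40 mm across its four rubber pads (corners cut), 30 mm tall with a 4 mm domed top, on a 10 mm round steel stick. It is 145 mm along the lever from its pivot, which lies 20 mm above the desk under the middle of the H; upright, it is 165 mm above the desk. z along the lever.
- shift_across (a joint): Sideways tilt of the lever (rad) about the unit's x axis: -0.227 in the left lane, 0 upright, +0.227 in the right lane (stops at both). No spring: friction holds the lever where it is left; about 2 to 3 N at the knob moves it.
- shift_fore (a joint): Fore-and-aft tilt of the lever (rad): +0.327 home at the far end (slots 1, 3), 0 in the crossing (passes freely within 0.05), -0.327 at the near end (2, 4); stops at both; friction as shift_across. With f this and a shift_across, the knob's middle in the unit's frame is x = 145 sin f, y = -145 cos f sin a, z = 20 + 145 cos f cos a (mm).
- cheek_near: Black rubber pad on the near (-x) side of the lever's knob: 26 wide, 28 tall, 6 thick; origin at its middle, axes those of the lever (x fore, y left, z up along the lever). Touch or push it; the fingers must not press two opposite pads at once.
- cheek_far: Black rubber pad on the far (+x) side of the lever's knob: 26 wide, 28 tall, 6 thick; origin at its middle, axes those of the lever (x fore, y left, z up along the lever). Touch or push it; the fingers must not press two opposite pads at once.
- cheek_left: Black rubber pad on the left (+y) side of the lever's knob: 26 wide, 28 tall, 6 thick; origin at its middle, axes those of the lever (x fore, y left, z up along the lever). Touch or push it; the fingers must not press two opposite pads at once.
- cheek_right: Black rubber pad on the right (-y) side of the lever's knob: 26 wide, 28 tall, 6 thick; origin at its middle, axes those of the lever (x fore, y left, z up along the lever). Touch or push it; the fingers must not press two opposite pads at once.
- padlock_40: Loose brass padlock, 50 x 57 x 13 mm, lying behind the drive; leave it. Origin under its middle.
- cutter_wheel: Loose toothed steel cutter wheel, 60 mm across, 10 mm thick, flat behind the drive; leave it. Origin under its middle.
- cylinder_54: Loose lock cylinder, 44 x 60 x 17 mm, behind the drive; leave it. Origin under its middle.
- fob_small: Loose black key fob with ring, 63 x 51 x 13 mm, right of the key mill; leave it. Origin under its middle.
- oil_bottle: Loose small white bottle with a pointed red cap, 41 mm across, 112 mm tall, standing on the right, beyond the key mill; leave it. Origin under its middle.

How it is judged:
By the outcome, as a careful person would: the job done as asked, in the order asked, and still so for the second after the job is handed in, with the robot touching nothing.
It also fails if it takes over 54 s, if anything falls off the work surface, if the arm or the gripper's body presses on something with over 40 N, if the wrist force passes 120 N, or if a joint passes its speed limit or range.

## Working session

There is one attempt and no reset: what is moved stays moved. The work goes in short steps, Python scripts to look and compute and a tool call to move; the robot and the scene stay as the last step left them, time stands still between calls to the robot, and variables do not carry over. Pictures are saved under pics/ and viewed, and the job is handed in when it is done.

Besides the shell and the picture viewer there is one more tool, called after ">>>" as name(argument=value, ...), one argument or row to a line, values as JSON. arm_command: Moves the arm, as the interface text tells. Its arguments: {"type":"object","properties":{"plan":{"type":"array","items":{"type":"object","properties":{"x":{"type":"number"},"y":{"type":"number"},"z":{"type":"number"},"ax":{"type":"number"},"ay":{"type":"number"},"az":{"type":"number"}}}},"gripper":{"type":"number"}},"required":["plan"]}

```bash
mkdir -p pics; ls
cat > h.py <<'E'
import numpy as np,cv2
from workcell import r
def save(im,n): cv2.imwrite('pics/'+n,cv2.cvtColor(im,cv2.COLOR_RGB2BGR))
def K(c): return np.array([[c['fx'],0,c['cx']],[0,c['fy'],c['cy']],[0,0,1.]])
def ray(c,uv):
    p=cv2.undistortPoints(np.array([[uv]],float),K(c),np.array(c['dist'],float))[0,0]
    T=np.array(c['world_to_cam']);R=T[:3,:3];t=T[:3,3]
    return -R.T@t, R.T@np.array([p[0],p[1],1.])
def onplane(c,uv,z):
    o,d=ray(c,uv);return o+d*(z-o[2])/d[2]
def atdepth(c,uv):
    o,d=ray(c,uv);return o+d*c['depth'][int(round(uv[1])),int(round(uv[0]))]
def proj(c,P):
    T=np.array(c['world_to_cam']);rv=cv2.Rodrigues(T[:3,:3])[0]
    return cv2.projectPoints(np.array(P,float).reshape(-1,3),rv,T[:3,3],K(c),np.array(c['dist'],float))[0][:,0]
E
python3 - <<'E'
from h import *
import pickle
D={}
for n in ['scene','side','wrist']:
    c=r.read_camera(n);D[n]=c;save(c['image'],n+'0.png')
    o,_=ray(c,(256,192));print(n,o)
pickle.dump(D,open('d0.pkl','wb'))
s=r.sense();print(s['clock'],s['ee_pos'],s['tcp_rot'],s['force'])
E
```

```text
pics
scene [ 0.01506139 -0.71571416  0.80512809]
side [0.14299999 0.67096772 1.07827348]
wrist [ 0.19927539 -0.54364484  0.37334965]
0.15 [ 0.12870094 -0.55992302  0.23054044] [[ 2.23861061e-01 -9.74621067e-01 -1.24784177e-05]
 [-9.74619998e-01 -2.23860835e-01  1.47882122e-03]
 [-1.44408375e-03 -3.18888773e-04 -9.99998906e-01]] [ 0.57523133 -0.30947978 -0.27460458]
```

View pics/scene0.png

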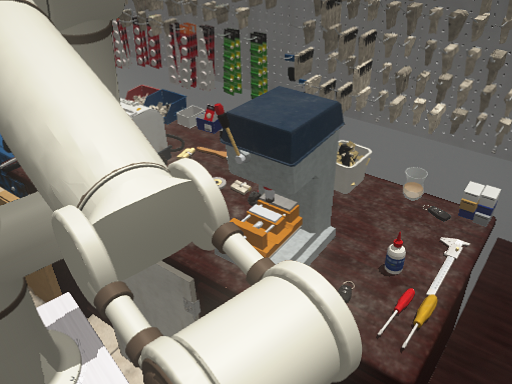

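View pics/side0.png

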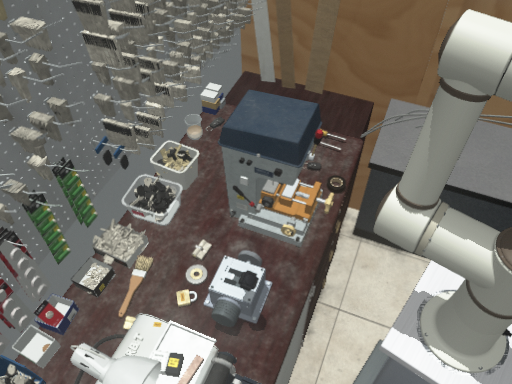

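View pics/wrist0.png

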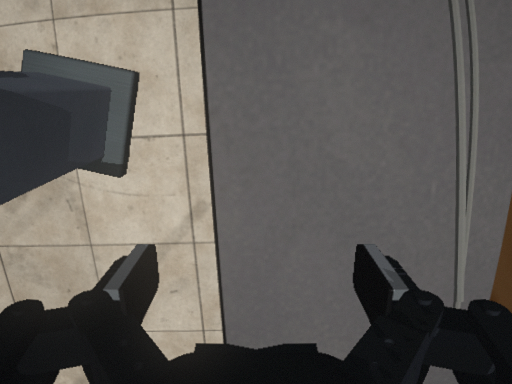

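Run:
```python
from h import *
import pickle
c=pickle.load(open('d0.pkl','rb'))['side']
im=c['image'][230:350,170:310]
save(cv2.resize(im,None,fx=5.5,fy=5,interpolation=cv2.INTER_CUBIC)[:600,:770],'z1.png')
for uv in [(240,287),(237,267),(196,274),(183,297),(202,248),(245,280),(230,310),(250,259)]: print(uv,atdepth(c,uv).round(3))
```

```text
(240, 287) [0.477 0.303 0.146]
(237, 267) [0.54  0.241 0.089]
(196, 274) [ 0.652  0.289 -0.001]
(183, 297) [0.625 0.366 0.016]
(202, 248) [0.689 0.22  0.012]
(245, 280) [0.47  0.293 0.174]
(230, 310) [0.485 0.337 0.071]
(250, 259) [0.539 0.188 0.059]
```

View pics/z1.png

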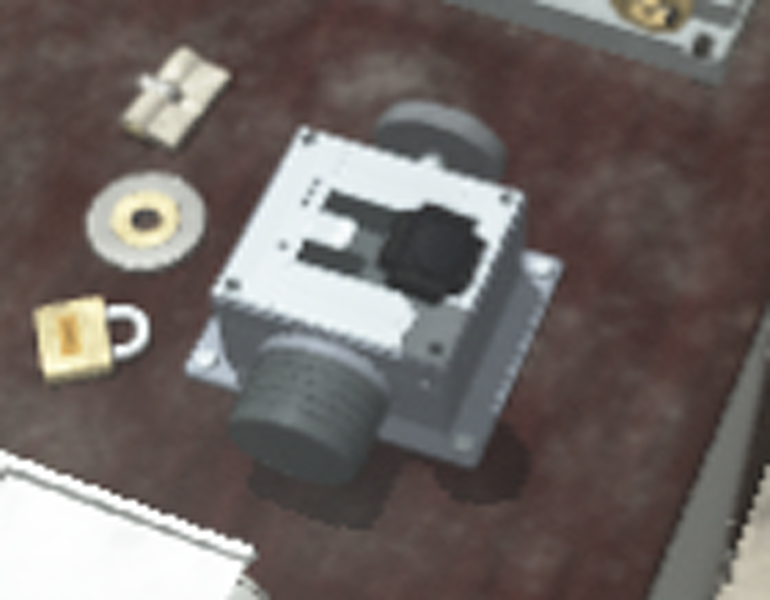

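```bash
cat >> h.py <<'E'
def cloud(c,u0,u1,v0,v1):
    uu,vv=np.meshgrid(np.arange(u0,u1),np.arange(v0,v1))
    p=cv2.undistortPoints(np.stack([uu.ravel(),vv.ravel()],1).astype(float)[:,None],K(c),np.array(c['dist'],float))[:,0]
    d=c['depth'][v0:v1,u0:u1].ravel()
    T=np.array(c['world_to_cam'])
    X=(np.c_[p,np.ones(len(p))]*d[:,None]-T[:3,3])@T[:3,:3]
    return X.reshape(v1-v0,u1-u0,3)
E
python3 - <<'E'
from h import *
import pickle
c=pickle.load(open('d0.pkl','rb'))['side']
X=cloud(c,170,310,230,350); im=c['image'][230:350,170:310]
z=X[...,2]
g=im.mean(2)
m=(abs(z-.087)<.004)&(g>0)
P=X[m]; print(len(P), np.median(P[:,2]))
print('plate',cv2.minAreaRect(P[:,:2].astype(np.float32)*1000))
print(cv2.boxPoints(cv2.minAreaRect(P[:,:2].astype(np.float32)*1000)))
k=z>.12
Q=X[k]; print('knob',len(Q),Q.min(0),Q.max(0),np.median(Q,0))
t=Q[Q[:,2]>Q[:,2].max()-.012];print(len(t),t.mean(0),cv2.minAreaRect(t[:,:2].astype(np.float32)*1000))
# plate-corner pixels from brightness
a=(np.stack([m*255,k*255,(g>150)*255],2)).astype(np.uint8)
save(cv2.resize(a,None,fx=5,fy=5,interpolation=0),'m1.png')
# zoomed corners
for n,zc in dict(FL=(215,293),FR=(303,128),NR=(524,192),NL=(445,370),dots3=(313,192),dot1=(285,245),s3=(330,200),s1=(302,252)).items():
    print(n,onplane(c,((zc[0]+.5)/5.5-.5+170,(zc[1]+.5)/5-.5+230),.087).round(4))
E
```

```text
1131 0.08746739176904926
plate ((518.6107177734375, 265.92779541015625), (115.86875915527344, 105.00560760498047), 17.295711517333984)
[[447.6867  298.8325 ]
 [478.9052  198.57492]
 [589.5347  233.0231 ]
 [558.3162  333.28067]]
knob 1302 [0.14299999 0.26291    0.13423043] [0.52080706 0.67096772 1.07827348] [0.46419802 0.47505389 0.20440106]
71 [0.14299999 0.67096772 1.07827348] ((142.99998474121094, 670.9677124023438), (0.0, 0.0), 0.0)
FL [0.5584 0.3301 0.087 ]
FR [0.5887 0.2322 0.087 ]
NR [0.4817 0.1989 0.087 ]
NL [0.4502 0.2995 0.087 ]
dots3 [0.5602 0.2588 0.087 ]
dot1 [0.5507 0.2902 0.087 ]
s3 [0.5508 0.2576 0.087 ]
s1 [0.5419 0.2885 0.087 ]
```

View pics/m1.png

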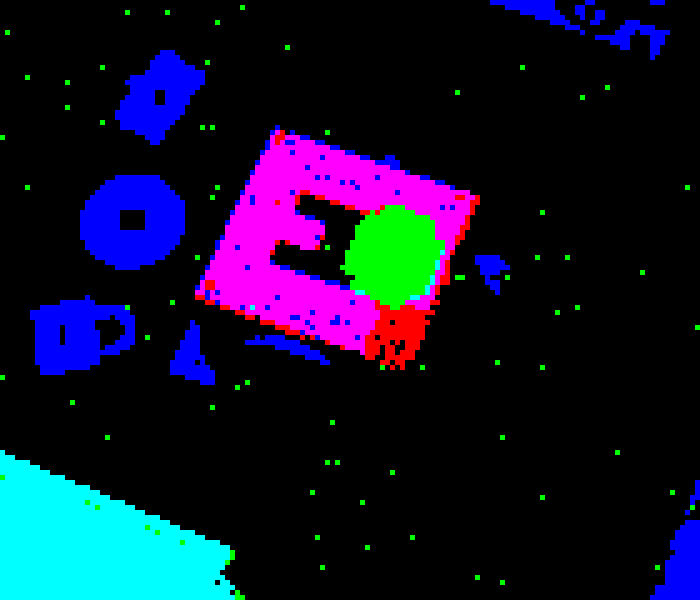

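```bash
cat >> h.py <<'E'
C=np.array([.5192,.2656]);YAW=.302
ex=np.array([np.cos(YAW),np.sin(YAW)]);ey=np.array([-ex[1],ex[0]])
def tounit(P): 
    P=np.asarray(P);d=P[...,:2]-C;return np.stack([d@ex,d@ey,P[...,2]],-1)
def toworld(p): return np.r_[C+p[0]*ex+p[1]*ey,p[2]]
def knob(f,a): return np.array([.145*np.sin(f),-.145*np.cos(f)*np.sin(a),.02+.145*np.cos(f)*np.cos(a)])
E
python3 - <<'E'
from h import *
import pickle
c=pickle.load(open('d0.pkl','rb'))['side']
X=cloud(c,215,285,260,310); im=c['image'][260:310,215:285].mean(2)
U=tounit(X); m=(U[...,2]>.115)&(U[...,2]<.2)&(abs(U[...,:2])<.1).all(-1)
Q=U[m];print(len(Q),Q.min(0),Q.max(0),np.percentile(Q,[2,50,98],axis=0).round(4))
t=Q[Q[:,2]>.165];print(len(t),t.mean(0))
for f in [-.327,-.25,-.2,-.15,-.1]: print(f,knob(f,-.227), knob(f,-.227)+np.r_[0,0,.017])
vv,uu=np.nonzero(m);print('px centroid',uu.mean()+215,vv.mean()+260)
for f in [-.327,-.25,-.2,-.15,-.1]: print(f,proj(c,toworld(knob(f,-.227))))
E
```

```text
301 [-0.06587768  0.01388437  0.13423043] [-0.02017998  0.05362517  0.1793346 ] [[-0.065   0.016   0.1449]
 [-0.046   0.038   0.1688]
 [-0.0241  0.0527  0.1772]]
206 [-0.04451905  0.03374802  0.17126759]
-0.327 [-0.0465745   0.03090383  0.15379376] [-0.0465745   0.03090383  0.17079376]
-0.25 [-0.03587357  0.03161857  0.1568881 ] [-0.03587357  0.03161857  0.1738881 ]
-0.2 [-0.02880705  0.03198256  0.15846396] [-0.02880705  0.03198256  0.17546396]
-0.15 [-0.02166853  0.03226661  0.15969374] [-0.02166853  0.03226661  0.17669374]
-0.1 [-0.01447585  0.03247002  0.16057435] [-0.01447585  0.03247002  0.17757435]
px centroid 248.28239202657807 280.7607973421927
-0.327 [[249.71443133 281.44560446]]
-0.25 [[245.31829296 279.66066579]]
-0.2 [[242.43560738 278.54048696]]
-0.15 [[239.54264266 277.45551177]]
-0.1 [[236.6494456  276.40945716]]
```

Run:
```python
from h import *
import pickle
D=pickle.load(open('d0.pkl','rb'))
c=D['side']
save(cv2.resize(c['image'][0:384,330:512],None,fx=1.56*2,fy=1.56,interpolation=cv2.INTER_CUBIC)[:, :],'arm.png')
q1=-1.555; a=np.array([np.cos(q1),np.sin(q1)]); b=np.array([-a[1],a[0]])
# arm cloud in q1 frame : radial, lateral, z
L=[]
for n in ['scene','side']:
    X=cloud(D[n],0,512,0,384).reshape(-1,3); d=D[n]['depth'].ravel()>0.05
    im=D[n]['image'].reshape(-1,3).astype(int)
    cream=(abs(im[:,0]-im[:,2])<60)&(im.mean(1)>60)
    X=X[d&cream]; R=np.c_[X[:,:2]@a,X[:,:2]@b,X[:,2]]
    s=(abs(R[:,1])<.3)&(R[:,0]>-.2)&(R[:,0]<.75)&(R[:,2]>.05)&(R[:,2]<.9)
    R=R[s];print(n,len(R))
    L.append(R)
R=np.vstack(L)
np.save('arm.npy',R)
def plot(i,j,n):
    img=np.zeros((560,780,3),np.uint8)
    for r_,col in zip(L,[(255,255,0),(0,255,255)]):
        u=((r_[:,i]+ (.25 if i==0 else .35))*700).astype(int); v=(550-(r_[:,j]-(0 if j==2 else -.35))*600).astype(int)
        k=(u>=0)&(u<780)&(v>=0)&(v<560); img[v[k],u[k]]=col
    for x in np.arange(-.2,.9,.1):
        uu=int((x+(.25 if i==0 else .35))*700)
        cv2.putText(img,f'{x:.1f}',(uu-10,558),0,.4,(255,255,255),1); 
        if 0<=uu<780: img[::8,uu]=90
    for x in np.arange(-.3,.9,.1):
        vv=int(550-(x+(0 if j==2 else .35))*600)
        if 0<=vv<560: img[vv,::8]=90; cv2.putText(img,f'{x:.1f}',(0,vv),0,.4,(255,255,255),1)
    save(img,n)
plot(0,2,'pz.png'); plot(1,2,'lz.png')
# mill front obstacles: anything x in .3-.5,y -.3..0.2
X=cloud(c,180,380,60,270).reshape(-1,3); 
k=(X[:,0]>.25)&(X[:,0]<.48)&(X[:,1]>-.4)&(X[:,1]<.18)&(X[:,2]>.03)&(X[:,2]<.6)
print('front',k.sum(),np.percentile(X[k],[0,1,5,50],axis=0).round(3))
k=(X[:,0]>.45)&(X[:,0]<.85)&(X[:,1]>-.3)&(X[:,1]<.18)&(X[:,2]>.03)&(X[:,2]<.6)
for lo,hi in [(.03,.1),(.1,.2),(.2,.3),(.3,.36),(.36,.45)]:
    s=X[k&(X[:,2]>lo)&(X[:,2]<hi)];print(lo,np.percentile(s[:,:2],[0.5,99.5],axis=0).round(3).tolist())
```

```text
scene 68233
side 21802
front 376 [[ 0.268 -0.091  0.03 ]
 [ 0.269 -0.086  0.031]
 [ 0.273 -0.072  0.033]
 [ 0.449  0.005  0.135]]
0.03 [[0.475, -0.111], [0.841, 0.178]]
0.1 [[0.452, -0.095], [0.707, 0.085]]
0.2 [[0.504, -0.099], [0.71, 0.081]]
0.3 [[0.499, -0.129], [0.713, 0.088]]
0.36 [[0.478, -0.117], [0.733, 0.072]]
```

View pics/pz.png

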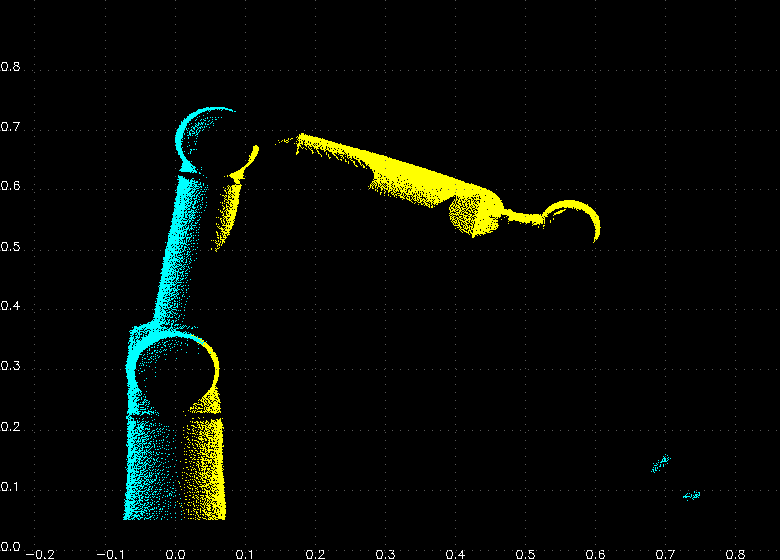

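View pics/lz.png

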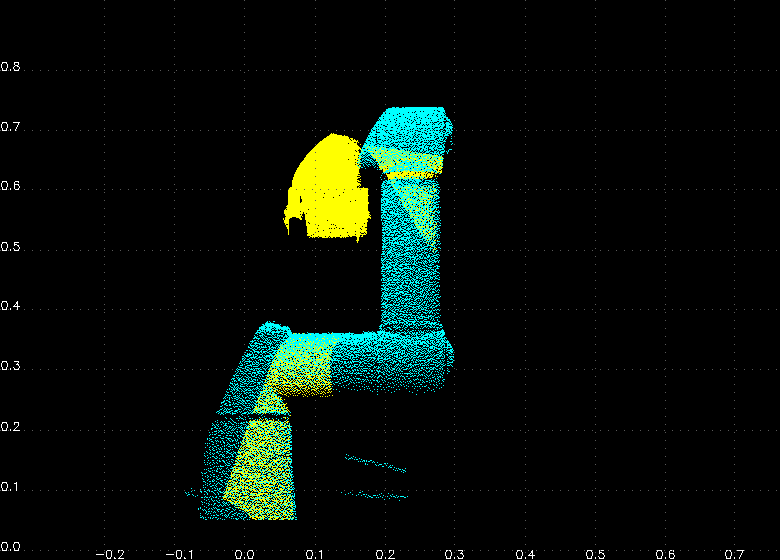

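View pics/arm.png

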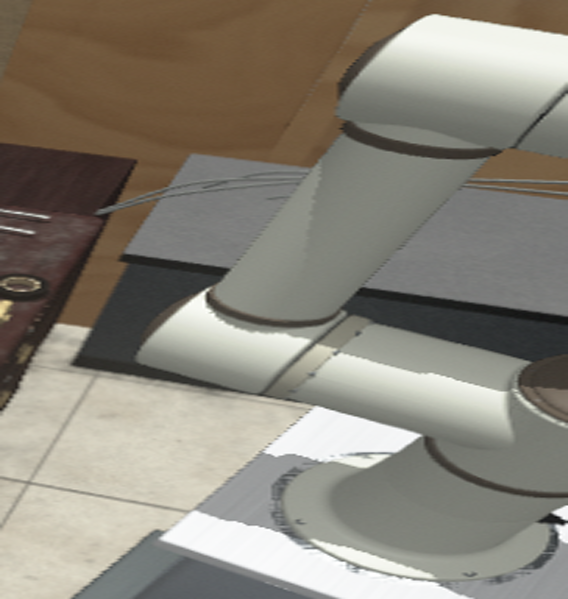

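>>> arm_command(
  plan=[
    {"x": 0.015,"y": 0.025,"z": 0.02},
    {"x": 0.035,"y": 0.055,"z": 0.04},
    {"x": 0.06,"y": 0.09,"z": 0.05},
    {"x": 0.085,"y": 0.125,"z": 0.06},
    {"x": 0.11,"y": 0.16,"z": 0.07,"az": 0.02},
    {"x": 0.13,"y": 0.2,"z": 0.07,"az": 0.03},
    {"x": 0.155,"y": 0.24,"z": 0.07,"az": 0.04},
    {"x": 0.175,"y": 0.28,"z": 0.07,"az": 0.05},
    {"x": 0.19,"y": 0.32,"z": 0.07,"az": 0.06},
    {"x": 0.2,"y": 0.36,"z": 0.07,"az": 0.076},
  ],
  gripper=-1,
)

```text
schema error: expected keys x, y, z, ax, ay, az
```

Every row needs all six keys.

>>> arm_command(
  plan=[
    {"x": 0.015,"y": 0.025,"z": 0.02,"ax": 0,"ay": 0,"az": 0},
    {"x": 0.035,"y": 0.055,"z": 0.04,"ax": 0,"ay": 0,"az": 0},
    {"x": 0.06,"y": 0.09,"z": 0.05,"ax": 0,"ay": 0,"az": 0},
    {"x": 0.085,"y": 0.125,"z": 0.06,"ax": 0,"ay": 0,"az": 0},
    {"x": 0.11,"y": 0.16,"z": 0.07,"ax": 0,"ay": 0,"az": 0.02},
    {"x": 0.13,"y": 0.2,"z": 0.07,"ax": 0,"ay": 0,"az": 0.03},
    {"x": 0.155,"y": 0.24,"z": 0.07,"ax": 0,"ay": 0,"az": 0.04},
    {"x": 0.175,"y": 0.28,"z": 0.07,"ax": 0,"ay": 0,"az": 0.05},
    {"x": 0.19,"y": 0.32,"z": 0.07,"ax": 0,"ay": 0,"az": 0.06},
    {"x": 0.2,"y": 0.36,"z": 0.07,"ax": 0,"ay": 0,"az": 0.076},
  ],
  gripper=-1,
)

```text
clock: 1.15
ee_pos: [0.3291, -0.1985, 0.3011]
tcp_rot: [[0.298, -0.955, 0.0], [-0.955, -0.298, 0.0], [-0.0, -0.0, -1.0]]
force: [0.1, 0.1, 0.8]
finger_gap: -0.0001
```

>>> arm_command(
  plan=[
    {"x": 0.005,"y": 0.045,"z": 0,"ax": 0,"ay": 0,"az": 0},
    {"x": 0.01,"y": 0.09,"z": 0,"ax": 0,"ay": 0,"az": 0},
    {"x": 0.01,"y": 0.135,"z": 0,"ax": 0,"ay": 0,"az": 0},
    {"x": 0.01,"y": 0.18,"z": 0,"ax": 0,"ay": 0,"az": 0},
    {"x": 0.01,"y": 0.225,"z": 0,"ax": 0,"ay": 0,"az": 0},
    {"x": 0.01,"y": 0.27,"z": 0,"ax": 0,"ay": 0,"az": 0},
    {"x": 0.02,"y": 0.315,"z": 0,"ax": 0,"ay": 0,"az": 0},
    {"x": 0.035,"y": 0.36,"z": 0,"ax": 0,"ay": 0,"az": 0},
    {"x": 0.05,"y": 0.405,"z": 0,"ax": 0,"ay": 0,"az": 0},
    {"x": 0.06,"y": 0.45,"z": 0,"ax": 0,"ay": 0,"az": 0},
  ],
)

```text
clock: 2.15
ee_pos: [0.3888, 0.2518, 0.301]
tcp_rot: [[0.298, -0.955, 0.0], [-0.955, -0.298, -0.0], [0.0, -0.0, -1.0]]
force: [0.9, -0.4, 0.5]
finger_gap: 0.0001
```

Run:
```python
from h import *
import pickle
D={}
for n in ['side','wrist']:
    c=r.read_camera(n);D[n]=c;save(c['image'],n+'1.png')
pickle.dump(D,open('d1.pkl','wb'))
s=r.sense();print(s['ee_pos'],s['q'],s['force'],tounit(s['ee_pos']))
```

```text
[0.38820195 0.25366944 0.29995867] [ 3.16169764e-01 -1.76361254e-01  1.79478505e+00  1.61542933e-03
  1.52556590e+00  1.57914663e+00] [-0.44224124 -1.03797813 -0.55653988] [-0.12861805  0.02757216  0.29995867]
```

View pics/wrist1.png

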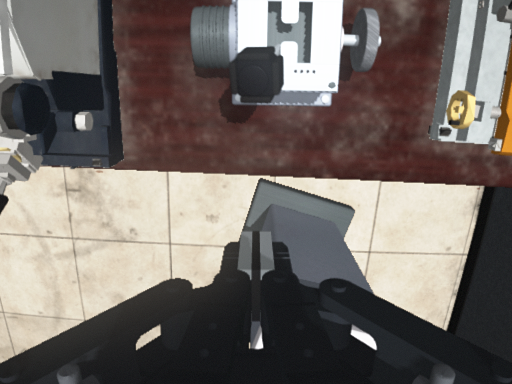

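View pics/side1.png

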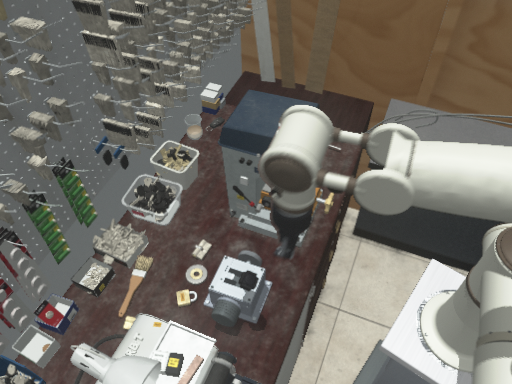

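```bash
cat >> h.py <<'E'
def meas(c,box):
    X=cloud(c,*box); U=tounit(X)
    z=U[...,2]; near=(abs(U[...,:2])<.09).all(-1)
    kn=U[near&(z>.115)&(z<.2)]
    out={}
    if len(kn):
        out=dict(n=len(kn),pct=np.percentile(kn,[1,50,99],axis=0).round(4).tolist())
        t=kn[kn[:,2]>.15];out['top']=t.mean(0).round(4).tolist()
    P=X[near&(abs(z-.087)<.003)]
    return out,cv2.minAreaRect((P[:,:2]*1000).astype(np.float32)) if len(P)>5 else None
E
python3 - <<'E'
from h import *
import pickle
D=pickle.load(open('d1.pkl','rb'))
print(meas(D['wrist'],(150,400,0,130)))
print(meas(D['side'],(170,310,230,350)))
E
```

```text
({'n': 2651, 'pct': [[-0.065, 0.0095, 0.151], [-0.0437, 0.0313, 0.1702], [-0.0218, 0.0525, 0.1762]], 'top': [-0.0439, 0.0313, 0.1687]}, ((506.74078369140625, 261.5196228027344), (87.30596160888672, 103.86341857910156), 17.01378059387207))
({'n': 301, 'pct': [[-0.065, 0.0159, 0.1419], [-0.0458, 0.0386, 0.1692], [-0.0223, 0.0533, 0.1777]], 'top': [-0.0459, 0.0366, 0.1682]}, ((518.5809326171875, 265.5713195800781), (115.69351196289062, 104.9881820678711), 17.089624404907227))
```

>>> arm_command(
  plan=[
    {"x": 0.012,"y": 0.006,"z": -0.04,"ax": 0,"ay": 0,"az": 0},
    {"x": 0.025,"y": 0.012,"z": -0.08,"ax": 0,"ay": 0,"az": 0},
    {"x": 0.025,"y": 0.012,"z": -0.12,"ax": 0,"ay": 0,"az": 0},
    {"x": 0.025,"y": 0.012,"z": -0.15,"ax": 0,"ay": 0,"az": 0},
    {"x": 0.025,"y": 0.012,"z": -0.158,"ax": 0,"ay": 0,"az": 0},
    {"x": 0.035,"y": 0.015,"z": -0.158,"ax": 0,"ay": 0,"az": 0},
    {"x": 0.045,"y": 0.018,"z": -0.158,"ax": 0,"ay": 0,"az": 0},
    {"x": 0.05,"y": 0.02,"z": -0.158,"ax": 0,"ay": 0,"az": 0},
    {"x": 0.055,"y": 0.021,"z": -0.158,"ax": 0,"ay": 0,"az": 0},
    {"x": 0.06,"y": 0.023,"z": -0.158,"ax": 0,"ay": 0,"az": 0},
  ],
)

```text
clock: 3.25
ee_pos: [0.4494, 0.2728, 0.1442]
tcp_rot: [[0.297, -0.955, 0.001], [-0.955, -0.297, 0.0], [0.0, -0.001, -1.0]]
force: [-3.6, -1.8, 2.2]
finger_gap: -0.0002
```

```bash
cat > look.py <<'E'
import sys
from h import *
n=sys.argv[1]
c=r.read_camera('wrist');save(c['image'],f'w{n}.png')
d=r.read_camera('side');
save(cv2.resize(d['image'][230:340,180:310],None,fx=5,fy=5,interpolation=cv2.INTER_CUBIC),f's{n}.png')
import pickle;pickle.dump((c,d),open(f'd{n}.pkl','wb'))
s=r.sense();print(s['clock'],tounit(s['ee_pos']).round(4),s['ee_pos'],s['force'].round(2) if hasattr(s['force'],'round') else s['force'])
f=np.array(s['force']);print('unit force',f[:2]@ex,f[:2]@ey)
E
python3 look.py 2
```

```text
3.35 [-0.064   0.0276  0.1439] [0.44986789 0.27287482 0.1438523 ] [-1.45 -0.97  1.11]
unit force -1.6756927655535148 -0.49571488228892696
```

View pics/w2.png

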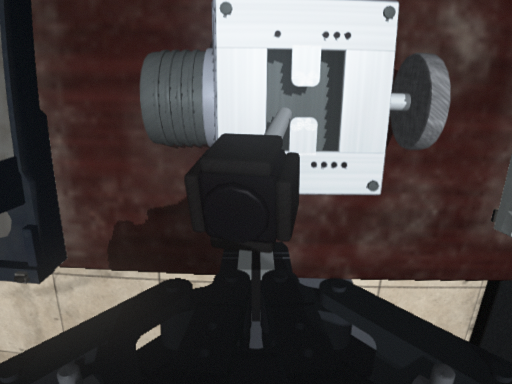

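View pics/s2.png

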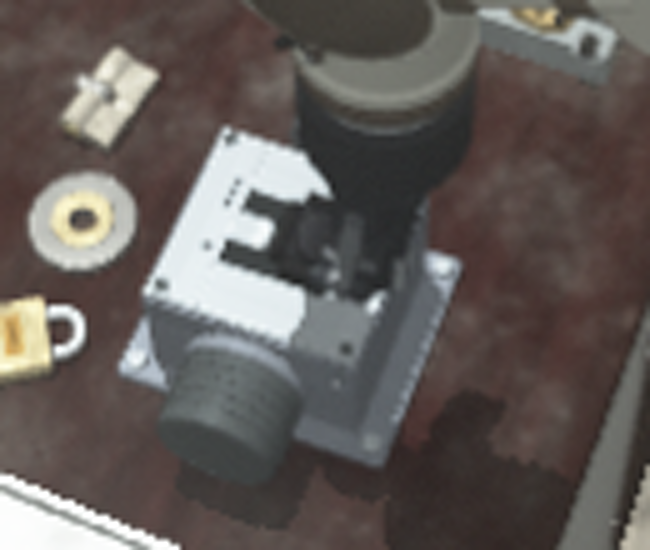

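Run:
```python
from h import *
import pickle
c,d=pickle.load(open('d2.pkl','rb'))
print(meas(c,(150,400,0,245)))
```

```text
({'n': 10843, 'pct': [[-0.0505, 0.0113, 0.1522], [-0.0267, 0.0318, 0.1735], [-0.0106, 0.053, 0.1786]], 'top': [-0.0278, 0.0319, 0.1714]}, ((519.4457397460938, 265.943603515625), (113.27401733398438, 103.9280776977539), 16.804758071899414))
```

>>> arm_command(
  plan=[
    {"x": 0.004,"y": 0.001,"z": 0,"ax": 0,"ay": 0,"az": 0},
    {"x": 0.008,"y": 0.0025,"z": 0,"ax": 0,"ay": 0,"az": 0},
    {"x": 0.012,"y": 0.004,"z": 0,"ax": 0,"ay": 0,"az": 0},
    {"x": 0.016,"y": 0.005,"z": 0,"ax": 0,"ay": 0,"az": 0},
    {"x": 0.02,"y": 0.006,"z": 0,"ax": 0,"ay": 0,"az": 0},
    {"x": 0.023,"y": 0.007,"z": 0,"ax": 0,"ay": 0,"az": 0},
    {"x": 0.026,"y": 0.008,"z": 0,"ax": 0,"ay": 0,"az": 0},
    {"x": 0.028,"y": 0.0085,"z": 0,"ax": 0,"ay": 0,"az": 0},
    {"x": 0.029,"y": 0.009,"z": 0,"ax": 0,"ay": 0,"az": 0},
    {"x": 0.029,"y": 0.009,"z": 0,"ax": 0,"ay": 0,"az": 0},
  ],
)

```text
clock: 4.35
ee_pos: [0.4779, 0.2816, 0.1433]
tcp_rot: [[0.297, -0.955, 0.0], [-0.955, -0.297, -0.0], [0.0, -0.0, -1.0]]
force: [-1.6, -0.2, 0.7]
finger_gap: 0.0001
```

```bash
python3 look.py 3
python3 - <<'E'
from h import *
import pickle
c,d=pickle.load(open('d3.pkl','rb'))
print(meas(c,(150,400,0,235)))
E
```

```text
4.45 [-0.0348  0.0276  0.1433] [0.47779451 0.28158352 0.14327109] [-1.34 -1.13  0.41]
unit force -1.6153468114465128 -0.6793081445012079
({'n': 9631, 'pct': [[-0.0132, 0.0116, 0.1537], [0.0038, 0.0326, 0.1772], [0.0162, 0.0537, 0.1819]], 'top': [0.0033, 0.0327, 0.1749]}, ((521.1882934570312, 266.4171142578125), (110.19893646240234, 103.67948150634766), 16.3587646484375))
```

View pics/w3.png

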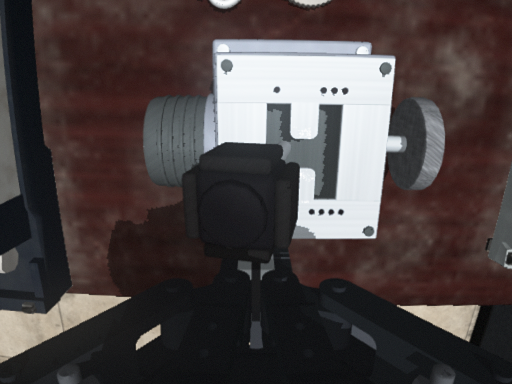

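>>> arm_command(
  plan=[
    {"x": 0.0015,"y": 0.0005,"z": 0,"ax": 0,"ay": 0,"az": 0},
    {"x": 0.003,"y": 0.001,"z": 0,"ax": 0,"ay": 0,"az": 0},
    {"x": 0.003,"y": 0.001,"z": 0,"ax": 0,"ay": 0,"az": 0},
    {"x": -0.01,"y": -0.003,"z": 0,"ax": 0,"ay": 0,"az": 0},
    {"x": -0.024,"y": -0.0075,"z": 0,"ax": 0,"ay": 0,"az": 0},
    {"x": -0.033,"y": 0.021,"z": 0,"ax": 0,"ay": 0,"az": 0},
    {"x": -0.041,"y": 0.0475,"z": 0,"ax": 0,"ay": 0,"az": 0},
    {"x": -0.017,"y": 0.055,"z": 0,"ax": 0,"ay": 0,"az": 0},
    {"x": 0.018,"y": 0.066,"z": 0,"ax": 0,"ay": 0,"az": 0},
    {"x": 0.018,"y": 0.066,"z": 0,"ax": 0,"ay": 0,"az": 0},
  ],
)

```text
clock: 5.45
ee_pos: [0.499, 0.3483, 0.143]
tcp_rot: [[0.297, -0.955, 0.003], [-0.955, -0.297, 0.001], [-0.0, -0.003, -1.0]]
force: [-1.0, -0.6, 0.4]
finger_gap: 0.0001
```

```bash
python3 look.py 4
python3 - <<'E'
from h import *
import pickle
c,d=pickle.load(open('d4.pkl','rb'))
print(meas(c,(150,450,0,260)))
E
```

```text
5.55 [0.0022 0.0852 0.1429] [0.49600437 0.3475691  0.14285369] [-0.49 -0.76  0.16]
unit force -0.6961229919678751 -0.58123278373631
({'n': 3646, 'pct': [[0.0111, 0.0136, 0.1476], [0.0177, 0.0424, 0.1631], [0.0195, 0.0895, 0.1768]], 'top': [0.0167, 0.0486, 0.1637]}, ((530.765380859375, 271.51019287109375), (89.38368225097656, 99.86530303955078), 16.670923233032227))
```

View pics/w4.png

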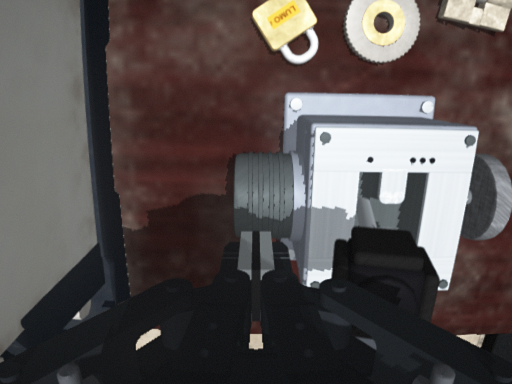

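View pics/s4.png

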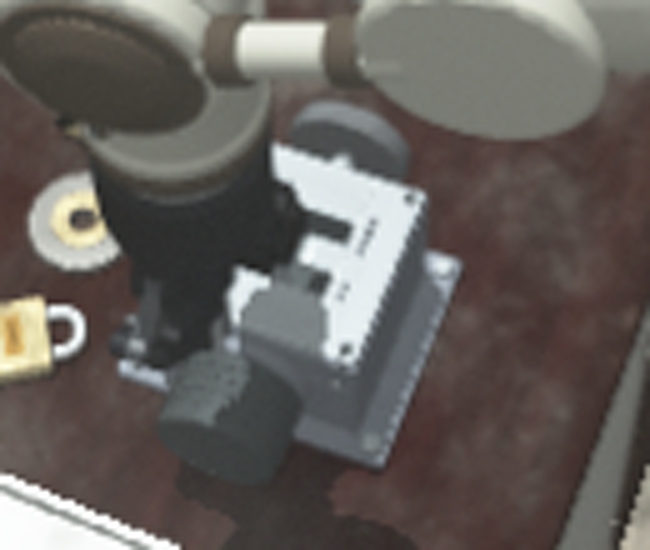

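>>> arm_command(
  plan=[
    {"x": 0,"y": 0,"z": 0.01,"ax": 0,"ay": 0,"az": 0},
    {"x": 0.0024,"y": -0.0076,"z": 0.01,"ax": 0,"ay": 0,"az": 0},
    {"x": 0.0048,"y": -0.0153,"z": 0.01,"ax": 0,"ay": 0,"az": 0},
    {"x": 0.006,"y": -0.019,"z": 0.01,"ax": 0,"ay": 0,"az": 0},
    {"x": 0.0071,"y": -0.0229,"z": 0.01,"ax": 0,"ay": 0,"az": 0},
    {"x": 0.0083,"y": -0.0267,"z": 0.01,"ax": 0,"ay": 0,"az": 0},
    {"x": 0.0095,"y": -0.0306,"z": 0.01,"ax": 0,"ay": 0,"az": 0},
    {"x": 0.0107,"y": -0.0344,"z": 0.01,"ax": 0,"ay": 0,"az": 0},
    {"x": 0.0119,"y": -0.0382,"z": 0.01,"ax": 0,"ay": 0,"az": 0},
    {"x": 0.0119,"y": -0.0382,"z": 0.01,"ax": 0,"ay": 0,"az": 0},
  ],
)

```text
clock: 6.55
ee_pos: [0.5078, 0.3087, 0.1531]
tcp_rot: [[0.297, -0.955, -0.0], [-0.955, -0.297, -0.001], [0.0, 0.0, -1.0]]
force: [-0.1, 2.2, 1.2]
finger_gap: -0.0002
```

```bash
python3 look.py 5
python3 - <<'E'
from h import *
import pickle
c,d=pickle.load(open('d5.pkl','rb'))
print(meas(c,(150,450,0,260)))
E
```

```text
6.65 [0.0018 0.0449 0.153 ] [0.50760405 0.309011   0.15302321] [0.41 0.05 0.68]
unit force 0.4053285113702149 -0.06910061689228611
({'n': 5107, 'pct': [[0.0083, -0.0076, 0.1534], [0.013, 0.0197, 0.1735], [0.0191, 0.0571, 0.1829]], 'top': [0.0142, 0.022, 0.1713]}, ((527.802490234375, 268.1650085449219), (97.05120849609375, 103.79125213623047), 16.166170120239258))
```

View pics/w5.png

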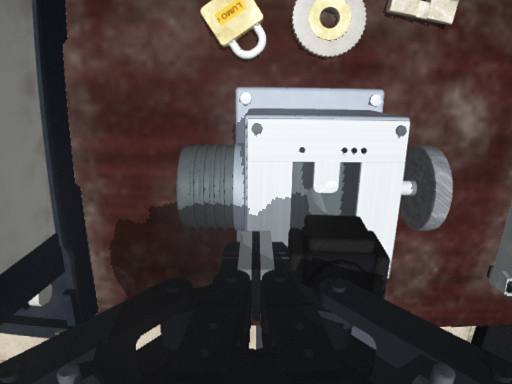

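>>> arm_command(
  plan=[
    {"x": 0.0012,"y": -0.0038,"z": 0,"ax": 0,"ay": 0,"az": 0},
    {"x": 0.0024,"y": -0.0076,"z": 0,"ax": 0,"ay": 0,"az": 0},
    {"x": 0.0036,"y": -0.0115,"z": 0,"ax": 0,"ay": 0,"az": 0},
    {"x": 0.0048,"y": -0.0153,"z": 0,"ax": 0,"ay": 0,"az": 0},
    {"x": 0.006,"y": -0.0191,"z": 0,"ax": 0,"ay": 0,"az": 0},
    {"x": 0.0071,"y": -0.0229,"z": 0,"ax": 0,"ay": 0,"az": 0},
    {"x": 0.0083,"y": -0.0267,"z": 0,"ax": 0,"ay": 0,"az": 0},
    {"x": 0.0095,"y": -0.0306,"z": 0,"ax": 0,"ay": 0,"az": 0},
    {"x": 0.0104,"y": -0.0334,"z": 0,"ax": 0,"ay": 0,"az": 0},
    {"x": 0.0104,"y": -0.0334,"z": 0,"ax": 0,"ay": 0,"az": 0},
  ],
)

```text
clock: 7.65
ee_pos: [0.5182, 0.2754, 0.1532]
tcp_rot: [[0.297, -0.955, -0.0], [-0.955, -0.297, -0.0], [0.0, 0.0, -1.0]]
force: [-1.0, 1.8, 0.9]
finger_gap: -0.0001
```

```bash
python3 look.py 6
python3 - <<'E'
from h import *
import pickle
c,d=pickle.load(open('d6.pkl','rb'))
print(meas(c,(150,450,0,260)))
E
```

```text
7.75 [0.0018 0.01   0.1531] [0.51798068 0.27570602 0.15306844] [0.16 0.58 1.03]
unit force 0.32719630157249985 0.5048665912471881
({'n': 5249, 'pct': [[0.0024, -0.0425, 0.1215], [0.0129, -0.0137, 0.1726], [0.0188, 0.0221, 0.183]], 'top': [0.0139, -0.0124, 0.1707]}, ((527.4146118164062, 267.91046142578125), (98.30392456054688, 104.06665802001953), 16.846227645874023))
```

View pics/w6.png

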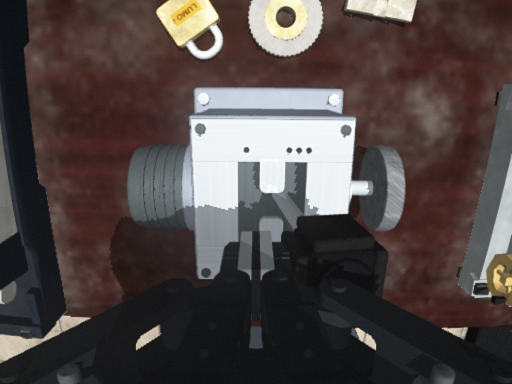

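>>> arm_command(
  plan=[
    {"x": 0.0006,"y": -0.0019,"z": 0,"ax": 0,"ay": 0,"az": 0},
    {"x": 0.0012,"y": -0.0038,"z": 0,"ax": 0,"ay": 0,"az": 0},
    {"x": 0.0018,"y": -0.0057,"z": 0,"ax": 0,"ay": 0,"az": 0},
    {"x": 0.0022,"y": -0.0072,"z": 0,"ax": 0,"ay": 0,"az": 0},
    {"x": 0.0025,"y": -0.0081,"z": 0,"ax": 0,"ay": 0,"az": 0},
    {"x": 0.0028,"y": -0.0091,"z": 0,"ax": 0,"ay": 0,"az": 0},
    {"x": 0.0031,"y": -0.01,"z": 0,"ax": 0,"ay": 0,"az": 0},
    {"x": 0.0033,"y": -0.0105,"z": 0,"ax": 0,"ay": 0,"az": 0},
    {"x": 0.0033,"y": -0.0105,"z": 0,"ax": 0,"ay": 0,"az": 0},
    {"x": 0.0033,"y": -0.0105,"z": 0,"ax": 0,"ay": 0,"az": 0},
  ],
)

```text
clock: 8.75
ee_pos: [0.5213, 0.2655, 0.1533]
tcp_rot: [[0.297, -0.955, -0.0], [-0.955, -0.297, -0.0], [0.0, 0.0, -1.0]]
force: [-0.2, 2.1, -0.3]
finger_gap: -0.0001
```

```bash
python3 look.py 7
python3 - <<'E'
from h import *
import pickle
c,d=pickle.load(open('d7.pkl','rb'))
print(meas(c,(150,450,0,260)))
E
```

```text
8.85 [ 0.002  -0.0007  0.1533] [0.52130649 0.26547927 0.15330524] [-0.89  1.95  0.17]
unit force -0.26944425828860963 2.121418360431105
({'n': 5390, 'pct': [[0.0014, -0.0531, 0.1193], [0.0128, -0.0239, 0.1714], [0.0187, 0.0116, 0.1831]], 'top': [0.0136, -0.0229, 0.1696]}, ((527.873291015625, 267.529052734375), (98.29096984863281, 104.57382202148438), 17.738889694213867))
```

View pics/w7.png

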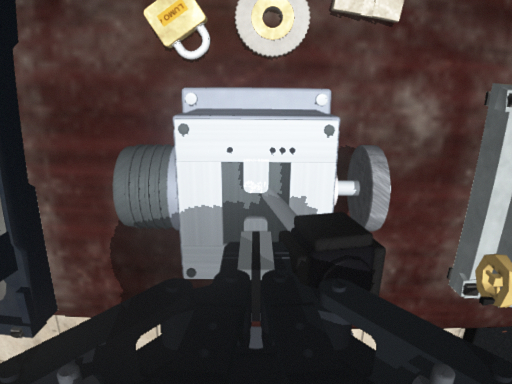

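>>> arm_command(
  plan=[
    {"x": 0.0003,"y": -0.001,"z": 0,"ax": 0,"ay": 0,"az": 0},
    {"x": 0.0006,"y": -0.002,"z": 0,"ax": 0,"ay": 0,"az": 0},
    {"x": 0.0009,"y": -0.003,"z": 0,"ax": 0,"ay": 0,"az": 0},
    {"x": 0.0011,"y": -0.0035,"z": 0,"ax": 0,"ay": 0,"az": 0},
    {"x": 0.0012,"y": -0.004,"z": 0,"ax": 0,"ay": 0,"az": 0},
    {"x": 0.0012,"y": -0.004,"z": 0,"ax": 0,"ay": 0,"az": 0},
    {"x": 0.0012,"y": -0.004,"z": 0,"ax": 0,"ay": 0,"az": 0},
    {"x": 0.0012,"y": -0.004,"z": 0,"ax": 0,"ay": 0,"az": 0},
    {"x": 0.0012,"y": -0.004,"z": 0,"ax": 0,"ay": 0,"az": 0},
    {"x": 0.0012,"y": -0.004,"z": 0,"ax": 0,"ay": 0,"az": 0},
  ],
)

```text
clock: 9.85
ee_pos: [0.5221, 0.262, 0.153]
tcp_rot: [[0.297, -0.955, -0.001], [-0.955, -0.297, 0.001], [-0.001, 0.0, -1.0]]
force: [-1.9, 4.9, -1.8]
finger_gap: -0.0002
```

```bash
python3 look.py 8
python3 - <<'E'
from h import *
import pickle
c,d=pickle.load(open('d8.pkl','rb'))
print(meas(c,(150,450,0,260)))
E
```

```text
9.95 [ 0.0018 -0.0043  0.1531] [0.52216035 0.2620444  0.15306972] [-1.37  4.48 -1.36]
unit force 0.025510849662000033 4.684264633242882
({'n': 5350, 'pct': [[0.0015, -0.0548, 0.1202], [0.0127, -0.0261, 0.1711], [0.0187, 0.008, 0.1829]], 'top': [0.0136, -0.0253, 0.1694]}, ((527.3317260742188, 267.5218505859375), (97.95384979248047, 104.32244873046875), 17.033815383911133))
```

>>> arm_command(
  plan=[
    {"x": -0.003,"y": 0.01,"z": 0,"ax": 0,"ay": 0,"az": 0},
    {"x": -0.01,"y": 0.0325,"z": 0,"ax": 0,"ay": 0,"az": 0},
    {"x": -0.04,"y": 0.023,"z": 0,"ax": 0,"ay": 0,"az": 0},
    {"x": -0.071,"y": 0.0135,"z": -0.005,"ax": 0,"ay": 0,"az": 0},
    {"x": -0.071,"y": 0.0135,"z": -0.01,"ax": 0,"ay": 0,"az": 0},
    {"x": -0.062,"y": -0.015,"z": -0.01,"ax": 0,"ay": 0,"az": 0},
    {"x": -0.053,"y": -0.045,"z": -0.01,"ax": 0,"ay": 0,"az": 0},
    {"x": -0.053,"y": -0.045,"z": -0.01,"ax": 0,"ay": 0,"az": 0},
    {"x": -0.053,"y": -0.045,"z": -0.01,"ax": 0,"ay": 0,"az": 0},
    {"x": -0.053,"y": -0.045,"z": -0.01,"ax": 0,"ay": 0,"az": 0},
  ],
)

```text
clock: 10.95
ee_pos: [0.4698, 0.2171, 0.1435]
tcp_rot: [[0.298, -0.955, 0.001], [-0.955, -0.298, 0.0], [0.0, -0.001, -1.0]]
force: [-0.6, 0.4, -0.3]
finger_gap: -0.0001
```

```bash
python3 look.py 9
python3 - <<'E'
from h import *
import pickle
c,d=pickle.load(open('d9.pkl','rb'))
print(meas(c,(150,450,0,245)))
E
```

```text
11.05 [-0.0619 -0.0314  0.1433] [0.46946329 0.21724096 0.14334143] [0.26 0.92 0.61]
unit force 0.5235303071139555 0.7992732198927056
({'n': 13279, 'pct': [[-0.051, -0.0548, 0.1517], [-0.0007, -0.0341, 0.1774], [0.0177, -0.0135, 0.1818]], 'top': [-0.0021, -0.0344, 0.1757]}, ((522.3419799804688, 256.86932373046875), (113.38186645507812, 87.48766326904297), 16.53694725036621))
```

View pics/w9.png

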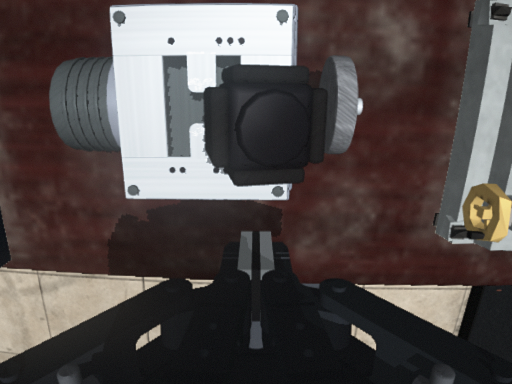

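>>> arm_command(
  plan=[
    {"x": 0.019,"y": 0.006,"z": -0.004,"ax": 0,"ay": 0,"az": 0},
    {"x": 0.026,"y": 0.008,"z": -0.004,"ax": 0,"ay": 0,"az": 0},
    {"x": 0.031,"y": 0.0095,"z": -0.004,"ax": 0,"ay": 0,"az": 0},
    {"x": 0.035,"y": 0.011,"z": -0.004,"ax": 0,"ay": 0,"az": 0},
    {"x": 0.039,"y": 0.012,"z": -0.004,"ax": 0,"ay": 0,"az": 0},
    {"x": 0.043,"y": 0.0135,"z": -0.004,"ax": 0,"ay": 0,"az": 0},
    {"x": 0.047,"y": 0.0145,"z": -0.004,"ax": 0,"ay": 0,"az": 0},
    {"x": 0.051,"y": 0.016,"z": -0.004,"ax": 0,"ay": 0,"az": 0},
    {"x": 0.055,"y": 0.017,"z": -0.004,"ax": 0,"ay": 0,"az": 0},
    {"x": 0.058,"y": 0.018,"z": -0.004,"ax": 0,"ay": 0,"az": 0},
  ],
)

```text
clock: 12.05
ee_pos: [0.5276, 0.2344, 0.1391]
tcp_rot: [[0.297, -0.955, -0.001], [-0.955, -0.297, -0.0], [0.0, 0.001, -1.0]]
force: [-2.9, -1.8, 1.0]
finger_gap: 0.0003
```

```bash
python3 look.py 10
python3 - <<'E'
from h import *
import pickle
c,d=pickle.load(open('d10.pkl','rb'))
print(meas(c,(150,450,0,245)))
E
```

```text
12.15 [-0.0009 -0.0323  0.139 ] [0.52792197 0.23448659 0.13904847] [-1.68 -1.45 -0.4 ]
unit force -2.0304553078461822 -0.8830762383738577
({'n': 10693, 'pct': [[0.0185, -0.0543, 0.1562], [0.0366, -0.0339, 0.1735], [0.053, -0.0129, 0.1788]], 'top': [0.0363, -0.0341, 0.1724]}, ((536.6446533203125, 261.5259704589844), (87.59772491455078, 83.04720306396484), 12.545263290405273))
```

View pics/w10.png

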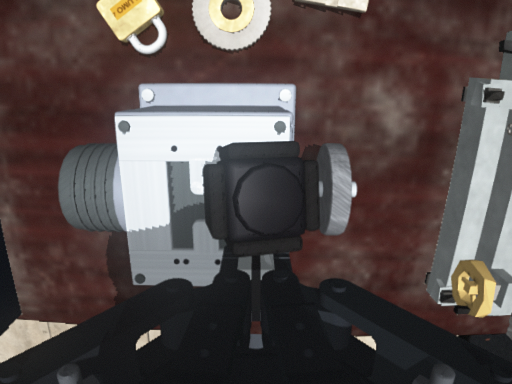

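>>> arm_command(
  plan=[
    {"x": 0.002,"y": 0.0006,"z": 0,"ax": 0,"ay": 0,"az": 0},
    {"x": 0.004,"y": 0.0012,"z": 0,"ax": 0,"ay": 0,"az": 0},
    {"x": 0.006,"y": 0.0018,"z": 0,"ax": 0,"ay": 0,"az": 0},
    {"x": 0.0075,"y": 0.0023,"z": 0,"ax": 0,"ay": 0,"az": 0},
    {"x": 0.009,"y": 0.0028,"z": 0,"ax": 0,"ay": 0,"az": 0},
    {"x": 0.01,"y": 0.0031,"z": 0,"ax": 0,"ay": 0,"az": 0},
    {"x": 0.011,"y": 0.0034,"z": 0,"ax": 0,"ay": 0,"az": 0},
    {"x": 0.012,"y": 0.0037,"z": 0,"ax": 0,"ay": 0,"az": 0},
    {"x": 0.013,"y": 0.004,"z": 0,"ax": 0,"ay": 0,"az": 0},
    {"x": 0.013,"y": 0.004,"z": 0,"ax": 0,"ay": 0,"az": 0},
  ],
)

```text
clock: 13.15
ee_pos: [0.5407, 0.2386, 0.1394]
tcp_rot: [[0.297, -0.955, 0.0], [-0.955, -0.297, 0.0], [-0.0, -0.0, -1.0]]
force: [-0.5, -0.2, -1.0]
finger_gap: -0.0003
```

```bash
python3 look.py 11
python3 - <<'E'
from h import *
import pickle
c,d=pickle.load(open('d11.pkl','rb'))
print(meas(c,(150,450,0,245)))
E
```

```text
13.25 [ 0.0125 -0.0322  0.1394] [0.54066855 0.2385616  0.13943245] [-0.94 -0.99 -0.25]
unit force -1.1945131994062828 -0.6622444390915099
({'n': 10742, 'pct': [[0.0309, -0.0534, 0.1514], [0.0509, -0.0332, 0.1695], [0.0684, -0.0124, 0.1752]], 'top': [0.0505, -0.0334, 0.1684]}, ((543.44189453125, 264.2443542480469), (69.56495666503906, 88.40435028076172), 16.7331600189209))
```

>>> arm_command(
  plan=[
    {"x": 0.001,"y": 0.0003,"z": 0,"ax": 0,"ay": 0,"az": 0},
    {"x": 0.002,"y": 0.0006,"z": 0,"ax": 0,"ay": 0,"az": 0},
    {"x": 0.003,"y": 0.0009,"z": 0,"ax": 0,"ay": 0,"az": 0},
    {"x": 0.004,"y": 0.0012,"z": 0,"ax": 0,"ay": 0,"az": 0},
    {"x": 0.0045,"y": 0.0014,"z": 0,"ax": 0,"ay": 0,"az": 0},
    {"x": 0.005,"y": 0.0016,"z": 0,"ax": 0,"ay": 0,"az": 0},
    {"x": 0.005,"y": 0.0016,"z": 0,"ax": 0,"ay": 0,"az": 0},
    {"x": 0.005,"y": 0.0016,"z": 0,"ax": 0,"ay": 0,"az": 0},
    {"x": 0.005,"y": 0.0016,"z": 0,"ax": 0,"ay": 0,"az": 0},
    {"x": 0.005,"y": 0.0016,"z": 0,"ax": 0,"ay": 0,"az": 0},
  ],
)

```text
clock: 14.25
ee_pos: [0.5444, 0.2398, 0.1387]
tcp_rot: [[0.297, -0.955, -0.003], [-0.955, -0.297, -0.001], [-0.0, 0.003, -1.0]]
force: [-5.5, -1.8, -0.6]
finger_gap: 0.0001
```

```bash
python3 look.py 12
python3 - <<'E'
from h import *
import pickle
c,d=pickle.load(open('d12.pkl','rb'))
print(meas(c,(150,450,0,245)))
E
```

```text
14.35 [ 0.0163 -0.0321  0.1387] [0.54434663 0.23983727 0.13868367] [-6.74 -0.78  0.23]
unit force -6.664620570983331 1.2603874197940736
({'n': 10385, 'pct': [[0.0348, -0.0533, 0.1522], [0.0536, -0.0331, 0.1687], [0.0705, -0.0121, 0.1745]], 'top': [0.0532, -0.0333, 0.1676]}, ((539.1285400390625, 284.1194763183594), (67.21768188476562, 43.05448532104492), 12.683332443237305))
```

>>> arm_command(
  plan=[
    {"x": 0.001,"y": 0.0003,"z": 0,"ax": 0,"ay": 0,"az": 0},
    {"x": 0.002,"y": 0.0006,"z": 0,"ax": 0,"ay": 0,"az": 0},
    {"x": 0.003,"y": 0.0009,"z": 0,"ax": 0,"ay": 0,"az": 0},
    {"x": 0.004,"y": 0.0012,"z": 0,"ax": 0,"ay": 0,"az": 0},
    {"x": 0.004,"y": 0.0012,"z": 0,"ax": 0,"ay": 0,"az": 0},
    {"x": 0.004,"y": 0.0012,"z": 0,"ax": 0,"ay": 0,"az": 0},
    {"x": 0.004,"y": 0.0012,"z": 0,"ax": 0,"ay": 0,"az": 0},
    {"x": 0.004,"y": 0.0012,"z": 0,"ax": 0,"ay": 0,"az": 0},
    {"x": 0.004,"y": 0.0012,"z": 0,"ax": 0,"ay": 0,"az": 0},
    {"x": 0.004,"y": 0.0012,"z": 0,"ax": 0,"ay": 0,"az": 0},
  ],
)

```text
clock: 15.35
ee_pos: [0.547, 0.2407, 0.1381]
tcp_rot: [[0.298, -0.955, -0.007], [-0.955, -0.298, -0.002], [-0.0, 0.007, -1.0]]
force: [-9.3, -2.6, 0.7]
finger_gap: 0.0003
```

```bash
python3 look.py 13
python3 - <<'E'
from h import *
import pickle
c,d=pickle.load(open('d13.pkl','rb'))
print(meas(c,(150,450,0,245)))
E
```

```text
15.45 [ 0.0192 -0.032   0.1381] [0.54703762 0.24071186 0.13810185] [-9.5  -2.37  0.51]
unit force -9.769928331415992 0.5635438089628914
({'n': 10098, 'pct': [[0.0377, -0.0532, 0.1518], [0.0555, -0.033, 0.168], [0.0721, -0.0119, 0.1739]], 'top': [0.0552, -0.0332, 0.1669]}, ((540.4885864257812, 284.9478759765625), (65.06982421875, 41.89178466796875), 12.162029266357422))
```

>>> arm_command(
  plan=[
    {"x": -0.01,"y": -0.003,"z": 0,"ax": 0,"ay": 0,"az": 0},
    {"x": -0.03,"y": -0.0095,"z": 0,"ax": 0,"ay": 0,"az": 0},
    {"x": -0.06,"y": -0.0185,"z": 0,"ax": 0,"ay": 0,"az": 0},
    {"x": -0.09,"y": -0.028,"z": 0.01,"ax": 0,"ay": 0,"az": 0},
    {"x": -0.11,"y": -0.034,"z": 0.04,"ax": 0,"ay": 0,"az": 0},
    {"x": -0.12,"y": -0.034,"z": 0.08,"ax": 0,"ay": 0,"az": 0},
    {"x": -0.12,"y": -0.034,"z": 0.12,"ax": 0,"ay": 0,"az": 0},
    {"x": -0.12,"y": -0.034,"z": 0.15,"ax": 0,"ay": 0,"az": 0},
    {"x": -0.12,"y": -0.034,"z": 0.16,"ax": 0,"ay": 0,"az": 0},
    {"x": -0.12,"y": -0.034,"z": 0.16,"ax": 0,"ay": 0,"az": 0},
  ],
)

```text
clock: 16.45
ee_pos: [0.431, 0.2075, 0.3013]
tcp_rot: [[0.297, -0.955, 0.005], [-0.955, -0.297, 0.001], [0.001, -0.006, -1.0]]
force: [-0.6, 0.3, -0.8]
finger_gap: 0.0004
```

```bash
python3 look.py 14
python3 - <<'E'
from h import *
import pickle
c,d=pickle.load(open('d14.pkl','rb'))
print(meas(c,(150,450,0,230)))
print(meas(d,(170,310,230,350)))
for f in (.25,.30,.327,.35): print(f,knob(f,.227).round(4), (knob(f,.227)*1.12)[:2].round(4))
E
```

```text
16.55 [-0.1032 -0.029   0.2979] [0.42932229 0.2072066  0.29794718] [0.43 0.42 0.16]
unit force 0.5331745709536764 0.2719065997323793
({'n': 1042, 'pct': [[0.0242, -0.052, 0.118], [0.031, -0.0312, 0.1624], [0.0382, -0.0119, 0.1749]], 'top': [0.0311, -0.0313, 0.1632]}, ((518.98876953125, 265.103515625), (113.01641082763672, 104.72708892822266), 16.28571319580078))
({'n': 317, 'pct': [[0.0253, -0.0508, 0.1164], [0.0412, -0.0233, 0.1653], [0.0684, -0.0097, 0.1764]], 'top': [0.044, -0.0263, 0.1657]}, ((518.9989013671875, 265.6386413574219), (115.16893768310547, 104.96142578125), 16.16230583190918))
0.25 [ 0.0359 -0.0316  0.1569] [ 0.0402 -0.0354]
0.3 [ 0.0429 -0.0312  0.155 ] [ 0.048  -0.0349]
0.327 [ 0.0466 -0.0309  0.1538] [ 0.0522 -0.0346]
0.35 [ 0.0497 -0.0307  0.1527] [ 0.0557 -0.0343]
```

View pics/w14.png

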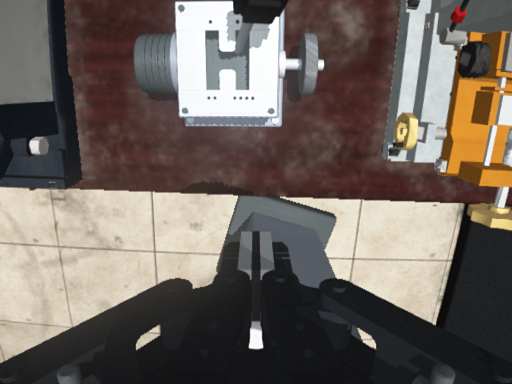

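View pics/s14.png

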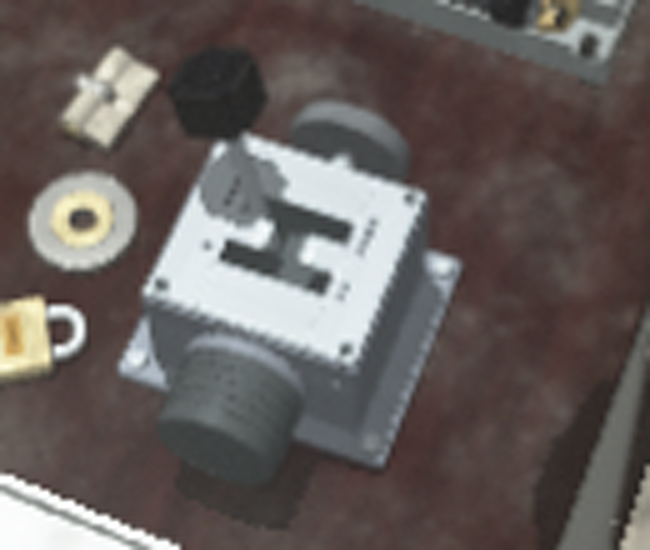

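Run:
```python
from h import *
import pickle
c,d=pickle.load(open('d14.pkl','rb'))
g=d['image'][235:262,205:240].max(2)
m=cv2.inRange(g,0,62)
n,l,s,ce=cv2.connectedComponentsWithStats(m);i=1+np.argmax(s[1:,4]);print(s[i],ce[i]+[205,235])
for f in (.25,.28,.30,.327,.35): print(f,proj(d,toworld(knob(f,.227))))
U=tounit(cloud(d,170,310,230,350));z=U[...,2];k=U[(z>.160)&(z<.2)&(abs(U[...,:2])<.1).all(-1)]
print(len(k),np.percentile(k,[2,98],axis=0),k.mean(0))
```

```text
[  7   4  21  19 288] [222.93055556 248.15972222]
0.25 [[227.39077268 249.3335469 ]]
0.28 [[225.80574855 249.16683449]]
0.3 [[224.75831796 249.07828723]]
0.327 [[223.35701301 248.98739433]]
0.35 [[222.1756377 248.9358835]]
215 [[ 0.02862881 -0.04976089  0.16039207]
 [ 0.06718671 -0.01202465  0.17625649]] [ 0.04540086 -0.02782028  0.16870016]
```

Run:
```python
from h import *
import pickle
d0=pickle.load(open('d0.pkl','rb'))['side']['image'].astype(int);c,d=pickle.load(open('d14.pkl','rb'))
for n,(u0,u1,v0,v1) in dict(padlock=(172,202,286,310),cutter=(184,210,262,285),cyl=(190,214,236,262)).items():
    print(n,abs(d0[v0:v1,u0:u1]-d['image'].astype(int)[v0:v1,u0:u1]).mean())
print(r.hand_in())
```

```text
padlock 5.958333333333333
cutter 7.211259754738015
cyl 6.4385683760683765
the job is handed in; nothing more can be done
None
```

The lever is in third, fully home, and the job is handed in, at about 16.6 s of the 54 s limit. I pushed with shut fingers only. The near pad went first, taking the lever from near second up to the crossing. The left pad then took it across to the right-hand stop, and the near pad again sent it away from me into third. It never went toward fourth: the fore-and-aft position stayed at about the crossing during the push across.

**Last checks**
- **Home at the far stop:** the push force rose to about 10 N, against the 2–3 N of lever friction. After I let go, the side camera put the knob at row/column (248.2, 222.9), where the fully-home angle of 0.327 rad predicts (249.0, 223.4).
- **Clear of the lever:** the fingers ended about 0.1 m on the near side of the drive and well above it, with the force reading back near zero.
- **Loose things behind the drive:** the padlock, cutter wheel and lock cylinder look the same in the first and last side pictures. I compared only those three. The fob and oil bottle were not re-checked, but the arm never came near them.

**One disagreement:** while still pressing at the stop, the wrist camera read about 0.35 rad instead of 0.327. I took this as give in the stop or calibration error. After release, the wrist camera's partly cut-off view could not be used to check it.

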